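# Fit up an exhaust stub over its flange, ready to tack

### The job

Set the loose two-bolt exhaust flange fully down over the two studs of the welding jig, collar up, and let go of it. Then lift the oblong tube stub over the things lying between and hold it upright just above the flange's collar, squarely in line with it all round, with an open root gap of about 4 mm and not touching it. Finish holding the stub still in the gripper like that, ready to be tacked; leave the tin, the bored bar and the setup block where they are.

Things in the scene. Friction and masses are not known exactly. Their poses are not given: they have to be found in the camera images.
- stud_jig: fixed dark steel plate, 150 x 84 x 15 mm (x, y, z), origin at the centre of its underside, z up. Two round studs of 8 mm diameter stand on it at x = +42 and -42 mm, y = 0, rising 28 mm above the plate's top, the last 6 mm tapering to 3.6 mm. The flange goes flat on the plate's top, its long axis along the jig's x, either way round.
- flange: loose steel flange, 0.36 kg, collar up on the table; origin at the centre of its underside, z up. Plate 10 mm thick, 112 mm long (x), 62 mm wide (y), oval, with an 11 mm hole at x = +42 and -42 mm. Mid-plate collar: top 22 mm above the underside, outside 42 (x) by 30 mm (y), rounded corners, wall 3 mm, open through; grasp it from above across the 30 mm. Same after half a turn about z.
- tube_stub: loose upright steel tube of the collar's section: 42 mm (x) by 30 mm (y), rounded corners, wall 3 mm, 100 mm long, 0.2 to 0.37 kg, both ends open and alike. Origin at the centre of its lower end, z up the tube. Grasp it from above across the 30 mm, near its top. Same after half a turn about z.
- collar_top (a point): centre of the top edge of the flange's collar, 22 mm above the flange's underside; axes as the flange's
- jig_seat (a point): centre of the jig plate's top, midway between the studs, 15 mm above the table; axes as the jig's
- bolt_tin: bystander: open round steel tin, 76 mm across, 78 mm high, origin at the centre of its underside; leave alone
- bored_bar: bystander: steel bar with a half bore, 150 mm long, 50 mm wide, 40 mm high, its length (own y) lying roughly along world x, origin at the centre of its underside; leave alone
- setup_block: bystander: ground steel block with bores, 76 mm long, 26 mm wide, 51 mm high, its length (own y) lying roughly along world y, origin at the centre of its underside; leave alone

How it is judged:
By the outcome, as a careful person would: the job done as asked, in the order asked, and still so for the second after the job is handed in, while the arm keeps its last pose, push and grip.
It also fails if it takes over 54 s, if anything falls off the work surface, if the arm or the gripper's body presses on something with over 40 N, if the wrist force passes 120 N, or if a joint passes its speed limit or range.

### The arm

A 6-joint arm with a two-finger parallel gripper is mounted at the origin on the work surface; the furniture and walls round the work are solid. World frame = base frame: x ahead of the robot, y to its left, z up, the work surface at z = 0. Lengths are in m, angles in rad, forces in N, time in s.
With the tool pointing down it reaches from about 0.375 to 0.925 m from the base axis. Payload 5.7 kg.
Tool frame: the origin (TCP) lies midway between the tips of the shut fingers; the grasp point (between the pads) lies 19 mm behind it (ctrl.grasp_offset is the distance from the TCP to the grasp point, in m); z points along the fingers, y is the line along which they close (so a half turn about z gives the same grasp; the last joint's range is limited). The gripper opens to 88 mm and grips with 3 to 60 N. Pads are 20 mm wide; open, the fingers measure 115 mm over their backs; the gripper's body (75 mm by 178 mm) begins 61 mm behind the grasp point.
Start: joints at [-1.273, 0.359, 1.51, -0, 1.272, -0.115], TCP at [0.241, -0.55, 0.223] pointing down, gripper open.
Joint ranges: [-2.97, 2.97], [-1.01, 2.36], [0.21, 2.38], [-0.96, 4.11], [0.2, 2.71], [-2.98, 2.98]. Speed limits (rad/s): [2.39, 2.39, 3.14, 3.14, 3.14, 3.14].

### API

Orientations are given as a rotation vector (axis times angle).
In Python, from station import ctrl gives the robot as it stands.
- The arm moves only by the tool drive_tool, never from a script. Its argument "rows" is a list of rows, each an object of numbers: "dx", "dy", "dz": the shift along the tool's x, y, z in mm; "wx", "wy", "wz": the turn, a rotation vector about the tool's x, y, z in degrees; "hand": the opening, from 0 (shut) to 1 (fully open). A call has 1 to 12 rows; each row is the pose to reach, as a shift and turn from the pose commanded when the call began, along the tool's axes at that moment; what a row does not reach only later rows make up. A row lasts 1/12 s, in which the tool goes at most 41.7 mm and 7.16 degrees, less where a joint would pass 70% of its speed; a pose out of reach is approached as far as the arm can. A call with a gripper value outside its range is refused whole. The fingers move at their own pace and stop on an object; "grip_force" is the grip in N (left out, the last holds). Time passes only in rows, so rows that repeat a pose let the fingers close. It gives the time, the measured TCP pose, the force, the opening and the grip force at its end, in the units of the state.
- ctrl.get_obs(): the state, without advancing time (a new reading comes with each control period).
- ctrl.camera(name): name is "scene" or "side" or "wrist"; returns a dict with "image" (400x640x3 uint8, blue, green, red), "fx", "fy", "cx", "cy" (pixels), "D" ([k1, k2, p1, p2, k3] as OpenCV has them; the pictures are not rectified), "extrinsics" (4x4, takes a point from world to camera coordinates); the wrist camera has in their place "mount" (4x4, takes a point from camera to tool coordinates, whose origin is the TCP and whose axes are the flange's). Camera axes: x right, y up, looking along -z (the intrinsics and any distortion apply to the point x, -y, -z); pixel columns grow to the right and rows downward; lengths in m; the calibration is good to about 2 mm. A picture is of the moment at which its call begins: read the wrist's pose just before it. There is no depth.
- ctrl.hand_in(): hands the job in; it is judged then, once.
Trained networks look in the newest picture that a camera, given by its name, has taken for a name from the list of things; names that differ only in an ending like _2 or _b are one class to them, and where a whole thing is asked for, a point or a joint stands for the part that bears it (a point fixed in the world has none). Each returns a list of dicts, best first, with "confidence" (0 to 1); they miss things now and then, are a little off and sometimes report something else, mostly with a low value. They report only what shows in the picture. A call takes as long as a camera call.
- ctrl.look_for(camera, thing): "box" ([left, top, right, bottom] in pixels, round what is visible of it).
- ctrl.outline_of(camera, thing): "pixels" (400x640 bool, what is visible of it) and "box" ([left, top, right, bottom] in pixels, round what is visible of it).
The state is a dict: "time_s": time; "q": joint angles; "joint_velocities": joint speeds; "joint_torque": joint torques, N m; "tcp_pos": TCP position; "eef_rot": TCP orientation; "ft_force": force on the tool from outside, world axes, zero at the start; "wrist_torque": the same for the moment, N m; "grip_width": finger opening in m; "grasp_force": force on a finger pad.
Only numpy, scipy, OpenCV 4.12 (cv2) and the standard library are available. Lean on these libraries where they do the work, as an engineer would, in place of code of your own. Each camera call takes 0.05 s, during which the arm holds its last target. There are 200 camera calls.

## Working session

There is one attempt and no reset: what is moved stays moved. The work goes in short steps, Python scripts to look and compute and a tool call to move; the robot and the scene stay as the last step left them, time stands still between calls to the robot, and variables do not carry over. Pictures are saved under pics/ and viewed, at most 10 in all, crops included, and the job is handed in when it is done.

Besides the shell and the picture viewer there is one more tool, called after "Call:" by a JSON object that holds its "api" and its "payload", one argument or row to a line. drive_tool: Moves the arm, as the interface text tells. Its arguments: {"type":"object","properties":{"rows":{"type":"array"},"grip_force":{"type":"number"}},"required":["rows"]}

```bash
mkdir -p pics; ls
python3 - <<'E'
from station import ctrl
import cv2,numpy as np
o=ctrl.get_obs();print(o)
for n in ["scene","side"]:
    c=ctrl.camera(n);cv2.imwrite(f"pics/{n}0.png",c["image"])
    print(n,[c[k] for k in("fx","fy","cx","cy","D")]);print(np.round(c["extrinsics"],4).tolist())
    for t in["stud_jig","flange","tube_stub","bolt_tin","bored_bar","setup_block"]:
        print(t,[(np.round(d["box"]).tolist(),round(d["confidence"],2)) for d in ctrl.look_for(n,t)][:2])
c=ctrl.camera("wrist");print(c["mount"],c["fx"],c["fy"],c["cx"],c["cy"],c["D"])
E
```

```text
pics
{'time_s': 0.0, 'q': array([-1.27310812e+00,  3.59505060e-01,  1.51143958e+00, -1.77443793e-05,
        1.27244543e+00, -1.15081229e-01]), 'joint_velocities': array([ 1.59563782e-03,  7.63910476e-04, -1.49875967e-03,  4.25293588e-04,
       -2.18225635e-05, -5.61923854e-04]), 'joint_torque': array([ 8.84924339e-04, -5.15367758e+01, -2.70722294e+01,  6.78394362e-02,
        3.52291355e-02, -1.38087721e-04]), 'tcp_pos': array([ 0.24048541, -0.54895554,  0.22180681]), 'eef_rot': array([-3.07317016e+00, -6.43425161e-01,  2.83787749e-04]), 'ft_force': array([ 0.34074424,  0.56425228, -0.11262377]), 'wrist_torque': array([-0.02766136, -0.03814987, -0.00278831]), 'grasp_force': 0.0, 'grip_width': 0.08774274817418591}
scene [454.65793347768937, 454.65793347768937, 329.3145968488579, 198.57707185025632, array([-0.0181918,  0.       ,  0.       ,  0.       ,  0.       ])]
[[-0.8927, -0.4502, 0.0221, 0.4919], [0.3169, -0.5919, 0.7411, -0.0642], [-0.3205, 0.6686, 0.671, -0.9255], [0.0, 0.0, 0.0, 1.0]]
stud_jig [([306.0, 150.0, 380.0, 185.0], 0.87)]
flange [([326.0, 249.0, 371.0, 288.0], 0.5
[... 558 characters left out ...]
0, 194.0], 0.75)]
flange [([328.0, 246.0, 373.0, 282.0], 0.55)]
tube_stub [([252.0, 202.0, 280.0, 252.0], 0.56)]
bolt_tin [([365.0, 195.0, 402.0, 250.0], 0.92)]
bored_bar [([284.0, 194.0, 357.0, 234.0], 0.9)]
setup_block [([327.0, 251.0, 374.0, 282.0], 0.69), ([270.0, 180.0, 294.0, 214.0], 0.64)]
[[ 7.42993624e-05  9.68507373e-01  2.48984867e-01  6.90395645e-02]
 [ 9.99999976e-01 -2.08282052e-05 -2.17391085e-04 -7.49200389e-04]
 [-2.05358961e-04  2.48984877e-01 -9.68507351e-01 -1.61740668e-01]
 [ 0.00000000e+00  0.00000000e+00  0.00000000e+00  1.00000000e+00]] 284.2907992774232 284.2907992774232 322.9491386989351 199.2459623173164 [-0.01019027  0.          0.          0.          0.        ]
```

```bash
cat > h.py <<'E'
import numpy as np,cv2
from scipy.spatial.transform import Rotation as R
from station import ctrl
F=np.diag([1,-1,-1.])
def K(c): return np.array([[c["fx"],0,c["cx"]],[0,c["fy"],c["cy"]],[0,0,1]])
def snap(n):
    o=ctrl.get_obs(); c=ctrl.camera(n); c["obs"]=o
    if n=="wrist":
        T=np.eye(4);T[:3,:3]=R.from_rotvec(o["eef_rot"]).as_matrix();T[:3,3]=o["tcp_pos"]
        c["extrinsics"]=np.linalg.inv(T@c["mount"])
    return c
def proj(c,P):
    E=c["extrinsics"];P=np.atleast_2d(P)@E[:3,:3].T+E[:3,3]
    return cv2.projectPoints(P@F,np.zeros(3),np.zeros(3),K(c),np.array(c["D"]))[0][:,0]
def ray(c,uv):
    u=cv2.undistortPoints(np.array(uv,float).reshape(-1,1,2),K(c),np.array(c["D"]))[:,0]
    d=np.c_[u,np.ones(len(u))]@F; E=c["extrinsics"]; return -E[:3,:3].T@E[:3,3], d@E[:3,:3]
def onz(c,uv,z):
    o,d=ray(c,uv); return o+d*((z-o[2])/d[:,2])[:,None]
def tri(c1,p1,c2,p2):
    A=np.zeros((3,3));b=np.zeros(3)
    rays=[]
    for c,p in((c1,p1),(c2,p2)):
        o,d=ray(c,[p]);d=d[0]/np.linalg.norm(d[0]);M=np.eye(3)-np.outer(d,d);A+=M;b+=M@o
    return np.linalg.solve(A,b)
E
python3 - <<'E'
from h import *
from h import ctrl
cs={n:snap(n) for n in("scene","side")}
B={}
for n,c in cs.items():
    print(n,"campos",np.round(ray(c,[[320,200]])[0],3))
    for t,z in [("stud_jig",.015),("flange",.01),("tube_stub",.05),("bolt_tin",.039),("bored_bar",.02),("setup_block",.025)]:
        for d in ctrl.look_for(n,t):
            b=d["box"];print(n,t,round(d["confidence"],2),np.round(onz(c,[[(b[0]+b[2])/2,(b[1]+b[3])/2]],z)[0],3))
I=cs["scene"]["image"][140:300,220:430];cv2.imwrite("pics/s1.png",cv2.resize(I,None,fx=3.7,fy=3.7,interpolation=cv2.INTER_CUBIC))
E
```

```text
scene campos [0.163 0.802 0.658]
scene stud_jig 0.79 [0.489 0.056 0.015]
scene flange 0.88 [0.356 0.307 0.01 ]
scene bolt_tin 0.85 [0.331 0.196 0.039]
scene bored_bar 0.56 [0.462 0.203 0.02 ]
scene setup_block 0.66 [0.576 0.184 0.025]
side campos [0.216 0.814 0.606]
side stud_jig 0.77 [0.494 0.052 0.015]
side flange 0.75 [0.361 0.303 0.01 ]
side tube_stub 0.88 [0.545 0.315 0.05 ]
side tube_stub 0.3 [0.456 0.233 0.05 ]
side bolt_tin 0.93 [0.332 0.195 0.039]
side setup_block 0.95 [0.573 0.182 0.025]
side setup_block 0.72 [0.491 0.061 0.025]
```

View pics/s1.png

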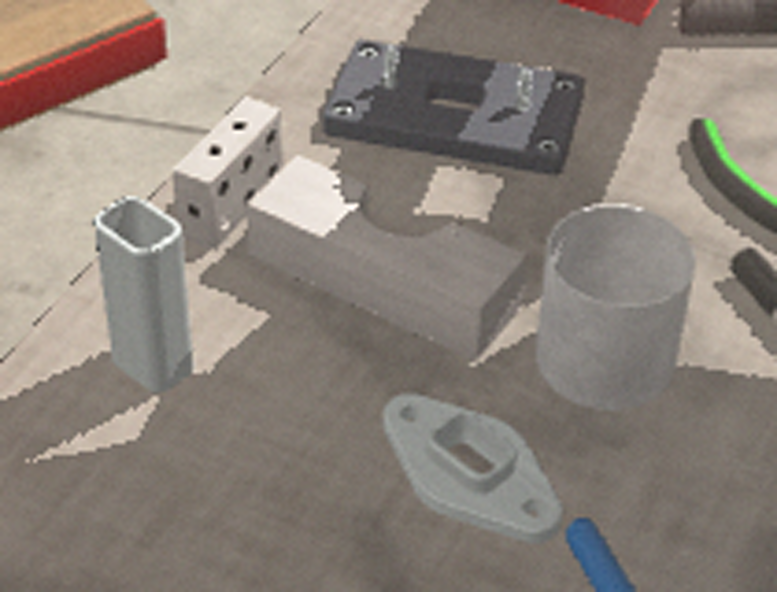

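Run:
```python
from h import *
c=snap("scene")
def P(x,z): return onz(c,[[x[0]/3.7+220,x[1]/3.7+140]],z)[0]
def show(n,a,b,z):
    A,B=P(a,z),P(b,z);d=B-A;print(n,np.round(A,3),np.round(B,3),"mid",np.round((A+B)/2,4),"len",np.linalg.norm(d).round(4),"ang",np.degrees(np.arctan2(d[1],d[0])).round(1))
show("flange holes",(408,413),(532,508),.01)
show("flange collar",(433,430),(492,480),.022)
show("studs tip",(392,48),(524,68),.043)
show("studs base",(390,82),(522,105),.015)
show("stub top long edge",(100,222),(152,248),.1)
show("stub top",(97,215),(181,228),.1)
for a in[(100,220),(130,200),(180,222),(155,250)]:print(np.round(P(a,.1),3))
```

```text
flange holes [0.404 0.289 0.01 ] [0.323 0.315 0.01 ] mid [0.3635 0.3019 0.01  ] len 0.0843 ang 161.9
flange collar [0.383 0.302 0.022] [0.344 0.317 0.022] mid [0.3638 0.3099 0.022 ] len 0.0417 ang 158.9
studs tip [0.532 0.056 0.043] [0.453 0.036 0.043] mid [0.4927 0.0459 0.043 ] len 0.082 ang -165.8
studs base [0.534 0.054 0.015] [0.452 0.036 0.015] mid [0.4931 0.0452 0.015 ] len 0.0841 ang -167.6
stub top long edge [0.559 0.32  0.1  ] [0.526 0.324 0.1  ] mid [0.5427 0.3222 0.1   ] len 0.0328 ang 173.6
stub top [0.563 0.317 0.1  ] [0.522 0.305 0.1  ] mid [0.5425 0.3111 0.1   ] len 0.043 ang -164.6
[0.56  0.319 0.1  ]
[0.555 0.3   0.1  ]
[0.525 0.302 0.1  ]
[0.524 0.325 0.1  ]
```

Call:
{"api": "drive_tool", "payload": {
  "rows": [
    {"dx": 235,"dy": -222,"dz": 10,"wz": 5},
    {"dx": 235,"dy": -222,"dz": 10,"wz": 5},
    {"dx": 235,"dy": -222,"dz": 10,"wz": 5},
    {"dx": 235,"dy": -222,"dz": 10,"wz": 5},
    {"dx": 235,"dy": -222,"dz": 10,"wz": 5},
    {"dx": 235,"dy": -222,"dz": 10,"wz": 5},
    {"dx": 235,"dy": -222,"dz": 10,"wz": 5},
    {"dx": 470,"dy": -444,"dz": 20,"wz": 10.6},
    {"dx": 470,"dy": -444,"dz": 20,"wz": 10.6},
    {"dx": 470,"dy": -444,"dz": 20,"wz": 10.6},
    {"dx": 470,"dy": -444,"dz": 20,"wz": 10.6},
    {"dx": 470,"dy": -444,"dz": 20,"wz": 10.6}
  ]
}}

```text
invalid input at $.rows[0]: expected keys dx, dy, dz, wx, wy, wz, hand
```

```bash
cat >> h.py <<'E'
def st():
    o=ctrl.get_obs();M=R.from_rotvec(o["eef_rot"]).as_matrix()
    print("t",round(o["time_s"],2),"tcp",np.round(o["tcp_pos"]*1e3,1),"yaw",np.degrees(np.arctan2(M[1,0],M[0,0])).round(2),"zdir",np.round(M[:,2],4),"w",round(o["grip_width"]*1e3,1),"gf",round(o["grasp_force"],1),"F",np.round(o["ft_force"],1));return o,M
def go(tgt,yaw):
    "print tool-frame shift (mm) and wz to reach TCP tgt, yaw deg"
    o,M=st();d=M.T@(np.array(tgt)*1e3-o["tcp_pos"]*1e3);y=np.degrees(np.arctan2(M[1,0],M[0,0]))
    print("shift",np.round(d,1),"wz",round(-((yaw-y+180)%360-180),2))
E
python3 -c "
from h import *
go([.493,.046,.2],13)"
```

```text
t 1.5 tcp [ 240.7 -549.6  222.6] yaw 23.65 zdir [-1.e-04  1.e-04 -1.e+00] w 88.1 gf 0.0 F [-0.2 -0.7 -0.7]
shift [ 470.1 -444.3   22.7] wz 10.65
```

Call:
{"api": "drive_tool", "payload": {
  "rows": [
    {"dx": 470,"dy": -444,"dz": 22,"wx": 0,"wy": 0,"wz": 10.6,"hand": 1},
    {"dx": 470,"dy": -444,"dz": 22,"wx": 0,"wy": 0,"wz": 10.6,"hand": 1},
    {"dx": 470,"dy": -444,"dz": 22,"wx": 0,"wy": 0,"wz": 10.6,"hand": 1},
    {"dx": 470,"dy": -444,"dz": 22,"wx": 0,"wy": 0,"wz": 10.6,"hand": 1},
    {"dx": 470,"dy": -444,"dz": 22,"wx": 0,"wy": 0,"wz": 10.6,"hand": 1},
    {"dx": 470,"dy": -444,"dz": 22,"wx": 0,"wy": 0,"wz": 10.6,"hand": 1},
    {"dx": 470,"dy": -444,"dz": 22,"wx": 0,"wy": 0,"wz": 10.6,"hand": 1},
    {"dx": 470,"dy": -444,"dz": 22,"wx": 0,"wy": 0,"wz": 10.6,"hand": 1},
    {"dx": 470,"dy": -444,"dz": 22,"wx": 0,"wy": 0,"wz": 10.6,"hand": 1},
    {"dx": 470,"dy": -444,"dz": 22,"wx": 0,"wy": 0,"wz": 10.6,"hand": 1},
    {"dx": 470,"dy": -444,"dz": 22,"wx": 0,"wy": 0,"wz": 10.6,"hand": 1},
    {"dx": 470,"dy": -444,"dz": 22,"wx": 0,"wy": 0,"wz": 10.6,"hand": 1}
  ]
}}

```text
time_s: 2.5
tcp_pos: [0.4363, -0.0876, 0.206]
eef_rot: [3.121, 0.357, 0.001]
ft_force: [0.5, -0.4, 0.5]
grip_width: 0.088
grasp_force: 0.0
```

```bash
python3 -c "
from h import *
go([.493,.046,.2],13)"
```

```text
t 2.5 tcp [436.3 -87.6 206. ] yaw 13.03 zdir [ 9.e-04 -2.e-04 -1.e+00] w 88.0 gf 0.0 F [ 0.5 -0.4  0.5]
shift [  85.4 -117.4    6. ] wz 0.03
```

Call:
{"api": "drive_tool", "payload": {
  "rows": [
    {"dx": 80,"dy": -108,"dz": 5,"wx": 0,"wy": 0,"wz": 0,"hand": 1},
    {"dx": 80,"dy": -108,"dz": 5,"wx": 0,"wy": 0,"wz": 0,"hand": 1},
    {"dx": 80,"dy": -108,"dz": 5,"wx": 0,"wy": 0,"wz": 0,"hand": 1},
    {"dx": 80,"dy": -108,"dz": 5,"wx": 0,"wy": 0,"wz": 0,"hand": 1},
    {"dx": 80,"dy": -108,"dz": 5,"wx": 0,"wy": 0,"wz": 0,"hand": 1},
    {"dx": 80,"dy": -108,"dz": 5,"wx": 0,"wy": 0,"wz": 0,"hand": 1}
  ]
}}

```text
time_s: 3.0
tcp_pos: [0.4891, 0.0338, 0.2005]
eef_rot: [3.12, 0.36, -0.001]
ft_force: [0.1, -0.2, -0.6]
grip_width: 0.0878
grasp_force: 0.0
```

```bash
cat > shot.py <<'E'
import sys,pickle
from h import *
st();c=snap("wrist");pickle.dump(c,open(f"{sys.argv[1]}.pkl","wb"));cv2.imwrite(f"pics/{sys.argv[1]}.png",c["image"])
E
python3 shot.py jig1; python3 -c "
from h import *
go([.3635,.302,.18],-18)"
```

```text
t 3.0 tcp [489.1  33.8 200.5] yaw 13.17 zdir [-7.e-04 -6.e-04 -1.e+00] w 87.8 gf 0.0 F [ 0.1 -0.2 -0.6]
t 3.05 tcp [488.8  33.  200.6] yaw 13.08 zdir [-8.e-04 -6.e-04 -1.e+00] w 88.1 gf 0.0 F [ 0.2 -1.1 -0.1]
shift [ -61.1 -290.4   20.5] wz 31.08
```

View pics/jig1.png

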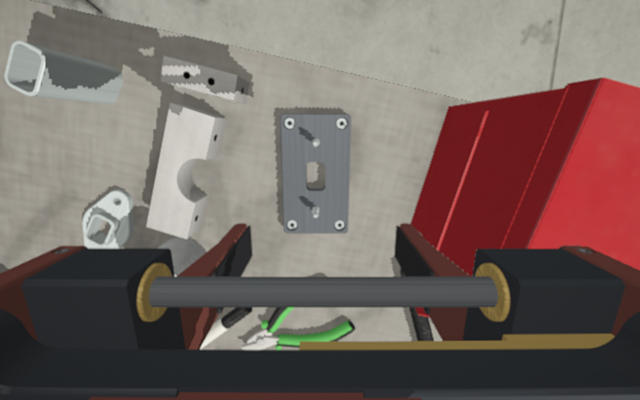

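Call:
{"api": "drive_tool", "payload": {
  "rows": [
    {"dx": -95,"dy": -310,"dz": 10,"wx": 0,"wy": 0,"wz": 31,"hand": 1},
    {"dx": -95,"dy": -310,"dz": 10,"wx": 0,"wy": 0,"wz": 31,"hand": 1},
    {"dx": -95,"dy": -310,"dz": 10,"wx": 0,"wy": 0,"wz": 31,"hand": 1},
    {"dx": -95,"dy": -310,"dz": 10,"wx": 0,"wy": 0,"wz": 31,"hand": 1},
    {"dx": -95,"dy": -310,"dz": 10,"wx": 0,"wy": 0,"wz": 31,"hand": 1},
    {"dx": -95,"dy": -310,"dz": 20,"wx": 0,"wy": 0,"wz": 31,"hand": 1},
    {"dx": -95,"dy": -310,"dz": 20,"wx": 0,"wy": 0,"wz": 31,"hand": 1},
    {"dx": -95,"dy": -310,"dz": 20,"wx": 0,"wy": 0,"wz": 31,"hand": 1},
    {"dx": -95,"dy": -310,"dz": 20,"wx": 0,"wy": 0,"wz": 31,"hand": 1},
    {"dx": -95,"dy": -310,"dz": 20,"wx": 0,"wy": 0,"wz": 31,"hand": 1},
    {"dx": -95,"dy": -310,"dz": 20,"wx": 0,"wy": 0,"wz": 31,"hand": 1}
  ]
}}

```text
time_s: 3.97
tcp_pos: [0.327, 0.3132, 0.1807]
eef_rot: [3.103, -0.49, 0.0]
ft_force: [1.0, 0.6, 0.0]
grip_width: 0.0878
grasp_force: 0.0
```

```bash
python3 shot.py fl1
```

```text
t 3.97 tcp [327.  313.2 180.7] yaw -17.93 zdir [ 2.e-04 -7.e-04 -1.e+00] w 87.8 gf 0.0 F [1.  0.6 0. ]
```

View pics/fl1.png

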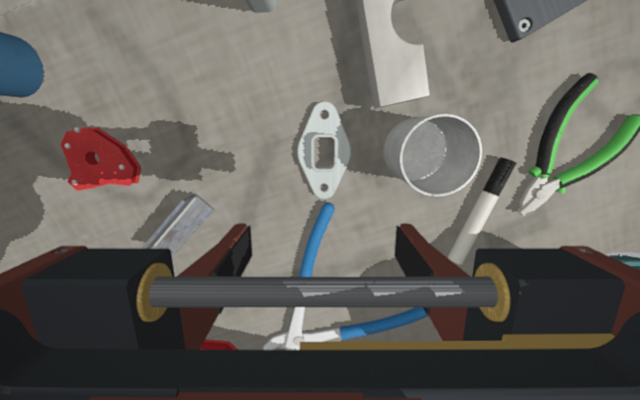

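```bash
cat > fit.py <<'E'
from h import *
from scipy.optimize import minimize
def rrect(a,b,r,n=8):
    t=np.linspace(0,np.pi/2,n);P=[]
    for sx,sy,o in((1,1,0),(-1,1,1),(-1,-1,2),(1,-1,3)):
        P+= [(sx*(a/2-r)+r*np.cos(s+o*np.pi/2),sy*(b/2-r)+r*np.sin(s+o*np.pi/2)) for s in t]
    return np.array(P)
def circ(x,y,r,n=24):
    t=np.linspace(0,2*np.pi,n,endpoint=False);return np.c_[x+r*np.cos(t),y+r*np.sin(t)]
def pr(o,z0,z1):return np.r_[np.c_[o,np.full(len(o),z0)],np.c_[o,np.full(len(o),z1)]]*1e-3
fo=np.r_[circ(42,0,14),circ(-42,0,14),circ(0,0,31)]
MODEL={"flange":[pr(fo,0,10),pr(rrect(42,30,8),10,22)],"tube_stub":[pr(rrect(42,30,8),0,100)],
 "stud_jig":[pr(rrect(150,84,2),0,15)]+[pr(circ(s*42,0,4),15,37) for s in(1,-1)]}
S=4
def sil(c,thing,p):
    x,y,z,a=p;Rz=R.from_euler("z",a).as_matrix();m=np.zeros((400*S,640*S),np.uint8)
    for P in MODEL[thing]:
        uv=proj(c,P@Rz.T+[x,y,z]);uv=((uv+.5)*S-.5)
        cv2.fillConvexPoly(m,cv2.convexHull((uv*16).round().astype(np.int32)),1,shift=4)
    return cv2.resize(m.astype(np.float32),(640,400),interpolation=cv2.INTER_AREA)
def fit(views,thing,p0,freez=True):
    "views: list of (cam,mask)"
    sc=np.array([.005,.005,.005,.1])
    def cost(q):
        p=p0+q*sc
        if not freez:p[2]=p0[2]
        return sum(np.abs(cv2.GaussianBlur(sil(c,thing,p),(0,0),1)-m).sum()/m.sum() for c,m in ms)
    ms=[(c,cv2.GaussianBlur(m.astype(np.float32),(0,0),1)) for c,m in views]
    s=np.vstack([np.zeros(4),np.eye(4)])
    r=minimize(cost,np.zeros(4),method="Nelder-Mead",options=dict(initial_simplex=s,maxfev=400,xatol=.01,fatol=1e-5))
    p=p0+r.x*sc
    if not freez:p[2]=p0[2]
    return p,r.fun/len(ms)
def pp(n,p,f):print(n,"mm",np.round(np.array(p[:3])*1e3,1),"deg",round(np.degrees(p[3]),2),"res",round(f,3))
def see(n,thing):
    c=snap(n);o=[d for d in ctrl.outline_of(n,thing)];return c,o
E
cat > m1.py <<'E'
from fit import *
import pickle
out={}
for t,p0 in(("flange",[.3635,.302,0,np.radians(-18)]),("stud_jig",[.493,.045,0,np.radians(13)]),("tube_stub",[.543,.313,0,0])):
    V=[]
    for n in["wrist","scene","side"]:
        if n=="wrist" and t!="flange":continue
        c,o=see(n,t)
        e=proj(c,[p0[:3]])[0]
        o=[d for d in o if np.hypot((d["box"][0]+d["box"][2])/2-e[0],(d["box"][1]+d["box"][3])/2-e[1])<40]
        if not o:print(t,n,"missed");continue
        V.append((c,o[0]["pixels"]));pp(t+" "+n,*fit([V[-1]],t,np.array(p0),False))
    if V:
        p,f=fit(V,t,np.array(p0));pp(t+" ALL",p,f);out[t]=p
    pickle.dump(V,open(f"V_{t}.pkl","wb"))
E
python3 m1.py
```

```text
flange wrist mm [365.  301.6   0. ] deg -17.89 res 0.214
flange scene mm [363.8 300.9   0. ] deg -17.55 res 0.069
flange side mm [364.3 300.7   0. ] deg -19.26 res 0.048
flange ALL mm [364.4 301.8   1.4] deg -17.83 res 0.119
stud_jig scene mm [495.5  42.9   0. ] deg 13.96 res 5.208
stud_jig side mm [496.9  45.5   0. ] deg 14.39 res 1.318
stud_jig ALL mm [ 3065.7 -4660.3 -3982.9] deg -82.07 res 0.97
tube_stub scene mm [543.8 312.3   0. ] deg -22.9 res 0.054
tube_stub side mm [545.4 312.6   0. ] deg -18.78 res 0.047
tube_stub ALL mm [553.2 300.7 -14.3] deg -17.03 res 0.035
```

Call:
{"api": "drive_tool", "payload": {
  "rows": [
    {"dx": 39.3,"dy": -0.3,"dz": 0,"wx": 0,"wy": 0,"wz": 0,"hand": 0.7},
    {"dx": 39.3,"dy": -0.3,"dz": 40,"wx": 0,"wy": 0,"wz": 0,"hand": 0.7},
    {"dx": 39.3,"dy": -0.3,"dz": 80,"wx": 0,"wy": 0,"wz": 0,"hand": 0.7},
    {"dx": 39.3,"dy": -0.3,"dz": 110,"wx": 0,"wy": 0,"wz": 0,"hand": 0.7},
    {"dx": 39.3,"dy": -0.3,"dz": 130,"wx": 0,"wy": 0,"wz": 0,"hand": 0.7},
    {"dx": 39.3,"dy": -0.3,"dz": 145,"wx": 0,"wy": 0,"wz": 0,"hand": 0.7},
    {"dx": 39.3,"dy": -0.3,"dz": 155,"wx": 0,"wy": 0,"wz": 0,"hand": 0.7},
    {"dx": 39.3,"dy": -0.3,"dz": 155,"wx": 0,"wy": 0,"wz": 0,"hand": 0.7},
    {"dx": 39.3,"dy": -0.3,"dz": 155,"wx": 0,"wy": 0,"wz": 0,"hand": 0.7}
  ]
}}

```text
time_s: 5.47
tcp_pos: [0.3639, 0.3024, 0.0254]
eef_rot: [3.102, -0.49, -0.002]
ft_force: [0.4, -0.2, -0.4]
grip_width: 0.0613
grasp_force: 0.0
```

```bash
python3 shot.py fl2; python3 -c "
from h import *
go([.3645,.3015,.0125],-18)"
```

```text
t 5.47 tcp [363.9 302.4  25.4] yaw -17.93 zdir [-1.2e-03 -6.0e-04 -1.0e+00] w 61.3 gf 0.0 F [ 0.4 -0.2 -0.4]
t 5.52 tcp [364.4 302.7  26. ] yaw -17.93 zdir [ 1.e-04  2.e-04 -1.e+00] w 61.6 gf 0.0 F [-0.1  0.1 -0.3]
shift [ 0.5  1.1 13.5] wz 0.07
```

View pics/fl2.png

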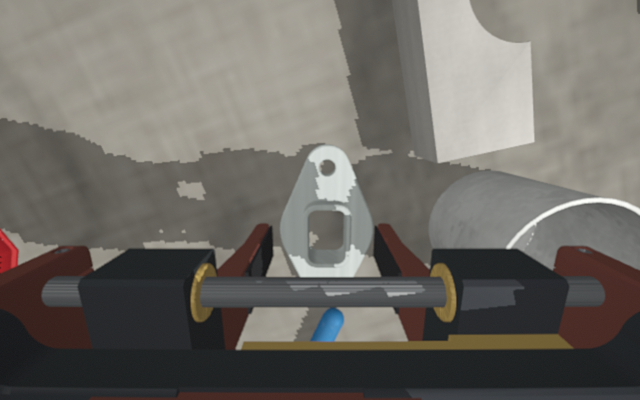

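Call:
{"api": "drive_tool", "payload": {
  "rows": [
    {"dx": 0,"dy": 1,"dz": 8,"wx": 0,"wy": 0,"wz": 0,"hand": 0.7},
    {"dx": 0,"dy": 1,"dz": 13,"wx": 0,"wy": 0,"wz": 0,"hand": 0.7},
    {"dx": 0,"dy": 1,"dz": 13,"wx": 0,"wy": 0,"wz": 0,"hand": 0.7},
    {"dx": 0,"dy": 1,"dz": 13,"wx": 0,"wy": 0,"wz": 0,"hand": 0.3},
    {"dx": 0,"dy": 1,"dz": 13,"wx": 0,"wy": 0,"wz": 0,"hand": 0.3},
    {"dx": 0,"dy": 1,"dz": 13,"wx": 0,"wy": 0,"wz": 0,"hand": 0.3},
    {"dx": 0,"dy": 1,"dz": 13,"wx": 0,"wy": 0,"wz": 0,"hand": 0.3},
    {"dx": 0,"dy": 1,"dz": 13,"wx": 0,"wy": 0,"wz": 0,"hand": 0.3},
    {"dx": 0,"dy": 1,"dz": 13,"wx": 0,"wy": 0,"wz": 0,"hand": 0.3},
    {"dx": 0,"dy": 1,"dz": 13,"wx": 0,"wy": 0,"wz": 0,"hand": 0.3}
  ],
  "grip_force": 35
}}

```text
time_s: 6.35
tcp_pos: [0.3638, 0.3013, 0.0128]
eef_rot: [3.103, -0.49, -0.0]
ft_force: [-1.2, -2.1, 3.3]
grip_width: 0.0294
grasp_force: 35.0
```

Call:
{"api": "drive_tool", "payload": {
  "rows": [
    {"dx": 0,"dy": 0,"dz": -10,"wx": 0,"wy": 0,"wz": 0,"hand": 0.3},
    {"dx": 0,"dy": 0,"dz": -30,"wx": 0,"wy": 0,"wz": 0,"hand": 0.3},
    {"dx": 0,"dy": 0,"dz": -60,"wx": 0,"wy": 0,"wz": 0,"hand": 0.3},
    {"dx": 0,"dy": 0,"dz": -90,"wx": 0,"wy": 0,"wz": 0,"hand": 0.3},
    {"dx": 0,"dy": 0,"dz": -120,"wx": 0,"wy": 0,"wz": 0,"hand": 0.3},
    {"dx": 0,"dy": 0,"dz": -150,"wx": 0,"wy": 0,"wz": 0,"hand": 0.3},
    {"dx": 0,"dy": 0,"dz": -170,"wx": 0,"wy": 0,"wz": 0,"hand": 0.3},
    {"dx": 0,"dy": 0,"dz": -170,"wx": 0,"wy": 0,"wz": 0,"hand": 0.3},
    {"dx": 0,"dy": 0,"dz": -170,"wx": 0,"wy": 0,"wz": 0,"hand": 0.3}
  ]
}}

```text
time_s: 7.1
tcp_pos: [0.3642, 0.3018, 0.1829]
eef_rot: [-3.102, 0.49, -0.002]
ft_force: [0.1, -0.5, -4.4]
grip_width: 0.0297
grasp_force: 35.0
```

```bash
python3 shot.py fl3
python3 - <<'E'
from h import *
import pickle
# stud positions from jig1 (rough), tips at z .043, base .015 
c=pickle.load(open("jig1.pkl","rb"));g=c["image"]
print("TCP px",proj(c,[c["obs"]["tcp_pos"]]))
a=cv2.resize(g[95:245,265:365],None,fx=5,fy=5,interpolation=cv2.INTER_CUBIC)[:600]
f=cv2.imread("pics/fl3.png")
b=cv2.resize(f[130:280,270:390],None,fx=4,fy=4,interpolation=cv2.INTER_CUBIC)
W=np.zeros((600,800,3),np.uint8)
a=cv2.resize(g[100:240,270:355],None,fx=4,fy=4,interpolation=cv2.INTER_CUBIC)
W[:a.shape[0],:a.shape[1]]=a;W[:b.shape[0],310+40:310+40+b.shape[1]][:, :450]=b[:,:450]
cv2.imwrite("pics/cmp.png",W)
go([.493,.046,.18],13)
E
```

```text
t 7.1 tcp [364.2 301.8 182.9] yaw -17.95 zdir [ 0.0016  0.0012 -1.    ] w 29.7 gf 35.0 F [ 0.1 -0.5 -4.4]
TCP px [[324.50005053 242.49609852]]
t 7.15 tcp [363.2 301.1 181.6] yaw -17.95 zdir [-1.1e-03 -4.0e-04 -1.0e+00] w 29.4 gf 35.0 F [-0.4  0.4 -3.2]
shift [202.1 202.7   1.6] wz -30.95
```

View pics/cmp.png

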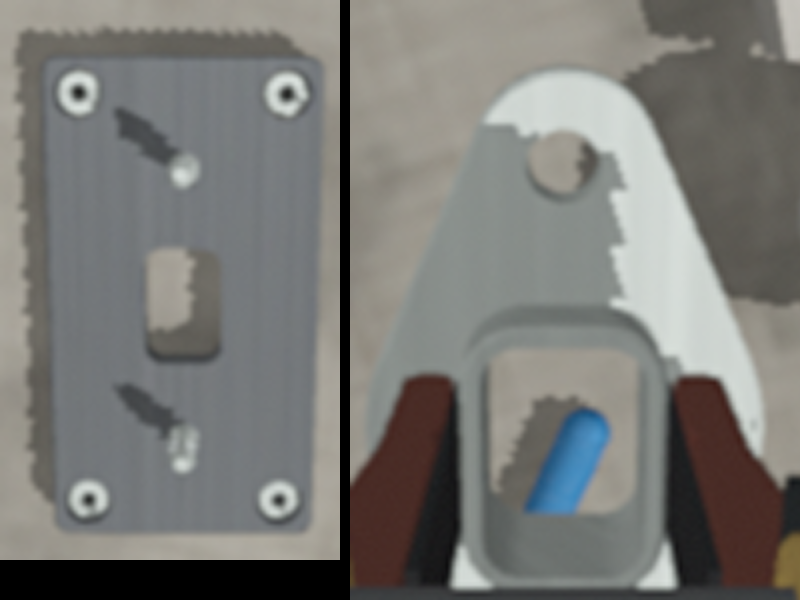

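Run:
```python
from fit import *
import pickle
c=pickle.load(open("fl3.pkl","rb"))
def tool(uv,zt):
    u=cv2.undistortPoints(np.array([[uv]],float),K(c),np.array(c["D"]))[0,0];d=c["mount"][:3,:3]@(F@np.r_[u,1]);o=c["mount"][:3,3]
    return (o+d*(zt-o[2])/d[2])*1e3
print("hole tool",tool((322.6,170.9),.0028),"collar",tool((323.4,243.4),-.0092))
j=pickle.load(open("jig1.pkl","rb"))
def px(x,y):return [(x+.5)/4-.5+270,(y+.5)/4-.5+100]
co=np.array([px(*a) for a in[(42,57),(322,57),(310,532),(55,532)]])
bo=np.array([px(*a) for a in[(78,93),(287,93),(278,499),(89,499)]])
for n,uv,z in(("corn",co,.015),("bolts",bo,.016)):
    P=onz(j,uv,z);m=P.mean(0);dx=(P[0]+P[1]-P[2]-P[3])/2;dy=(P[0]+P[3]-P[1]-P[2])/2
    print(n,np.round(m*1e3,1),"len",np.linalg.norm(dx),np.linalg.norm(dy),"yaw",np.degrees(np.arctan2(dx[1],dx[0])),np.degrees(np.arctan2(dy[1],dy[0]))-90)
print("tips",onz(j,[px(184,172),px(182,462)],.043)*1e3)
```

```text
hole tool [42.97453976 -1.64546711  2.8       ] collar [ 2.69353568 -1.18277577 -9.2       ]
corn [495.2  45.9  15. ] len 0.14815838384456562 0.08248175514239454 yaw 12.846036891362914 13.165170358491451
bolts [495.9  45.8  16. ] len 0.12623853368421975 0.06115977695777207 yaw 12.935436112602973 13.165222377111334
tips [[536.87734291  54.16074103  43.        ]
 [455.01793754  36.15461912  43.        ]]
```

Call:
{"api": "drive_tool", "payload": {
  "rows": [
    {"dx": 25,"dy": 25,"dz": 0,"wx": 0,"wy": 0,"wz": -4,"hand": 0.3},
    {"dx": 52,"dy": 52,"dz": 0,"wx": 0,"wy": 0,"wz": -8,"hand": 0.3},
    {"dx": 79,"dy": 79,"dz": 0,"wx": 0,"wy": 0,"wz": -12,"hand": 0.3},
    {"dx": 106,"dy": 106,"dz": 0,"wx": 0,"wy": 0,"wz": -16,"hand": 0.3},
    {"dx": 133,"dy": 133,"dz": 0,"wx": 0,"wy": 0,"wz": -20,"hand": 0.3},
    {"dx": 160,"dy": 160,"dz": 0,"wx": 0,"wy": 0,"wz": -24,"hand": 0.3},
    {"dx": 185,"dy": 185,"dz": 0,"wx": 0,"wy": 0,"wz": -28,"hand": 0.3},
    {"dx": 204.7,"dy": 204.4,"dz": 0,"wx": 0,"wy": 0,"wz": -31,"hand": 0.3},
    {"dx": 204.7,"dy": 204.4,"dz": 30,"wx": 0,"wy": 0,"wz": -31,"hand": 0.3},
    {"dx": 204.7,"dy": 204.4,"dz": 65,"wx": 0,"wy": 0,"wz": -31,"hand": 0.3},
    {"dx": 204.7,"dy": 204.4,"dz": 95,"wx": 0,"wy": 0,"wz": -31,"hand": 0.3},
    {"dx": 204.7,"dy": 204.4,"dz": 112,"wx": 0,"wy": 0,"wz": -31,"hand": 0.3}
  ]
}}

```text
time_s: 8.15
tcp_pos: [0.4914, 0.0438, 0.0655]
eef_rot: [-3.12, -0.355, 0.013]
ft_force: [-0.3, -0.6, -3.7]
grip_width: 0.0293
grasp_force: 35.0
```

Call:
{"api": "drive_tool", "payload": {
  "rows": [
    {"dx": 0,"dy": 0,"dz": 0,"wx": 0,"wy": 0,"wz": 0,"hand": 0.3},
    {"dx": 0,"dy": 0,"dz": 0,"wx": 0,"wy": 0,"wz": 0,"hand": 0.3},
    {"dx": 0,"dy": 0,"dz": 0,"wx": 0,"wy": 0,"wz": 0,"hand": 0.3}
  ]
}}

```text
time_s: 8.4
tcp_pos: [0.4955, 0.0441, 0.0704]
eef_rot: [-3.121, -0.357, 0.001]
ft_force: [-0.4, -0.2, -3.3]
grip_width: 0.0298
grasp_force: 35.0
```

```bash
python3 shot.py j2
python3 - <<'E'
from h import *
f=cv2.imread("pics/j2.png")
cv2.imwrite("pics/j2c.png",cv2.resize(f[110:280,250:400],None,fx=3.5*1,fy=3.5,interpolation=cv2.INTER_CUBIC))
go([.495,.0436,.07],13)
E
```

```text
t 8.4 tcp [495.5  44.1  70.4] yaw 13.06 zdir [-9.e-04  2.e-04 -1.e+00] w 29.8 gf 35.0 F [-0.4 -0.2 -3.3]
t 8.45 tcp [496.3  44.1  71.1] yaw 13.06 zdir [ 9.e-04  1.e-04 -1.e+00] w 29.5 gf 35.0 F [-0.3  0.1 -2.8]
shift [-1.3  0.2  1.1] wz 0.06
```

View pics/j2c.png

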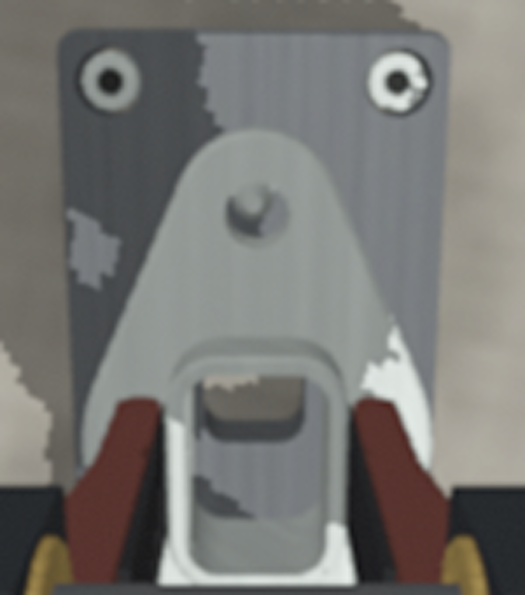

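Run:
```python
from h import *
import pickle
c=pickle.load(open("j2.pkl","rb"));o=c["obs"];Z=.0705;Rz=R.from_rotvec(o["eef_rot"]).as_matrix()
def T(uv,z):return (Rz.T@(onz(c,[uv],z)[0]-o["tcp_pos"]))*1e3
def px(x,y,s=3.5,a=250,b=110):return [(x+.5)/s-.5+a,(y+.5)/s-.5+b]
h=T(px(258,213),Z-.0028);print("hole",h)
for b in[(110,81),(399,81)]:print("bolt",T(px(*b),.016))
print("plate front edge",T(px(255,31),.015),"L",T(px(58,40),.015),"R",T(px(450,40),.015))
W=onz(c,[px(258,213)],Z-.0028)[0]
for z in(.043,.037,.015):
    q=proj(c,[[W[0],W[1],z]])[0];print("aligned stud axis at z",z,"px",q, "crop",(q-[250,110]+.5)*3.5-.5)
I=c["image"][155:187,305:342];I=cv2.resize(I,None,fx=16,fy=16,interpolation=cv2.INTER_CUBIC)
for z in(.043,.037):
    q=proj(c,[[W[0],W[1],z]])[0];q=((q-[305,155]+.5)*16-.5).astype(int);cv2.circle(I,tuple(map(int,q)),4,(0,0,255),-1)
cv2.imwrite("pics/hole.png",I)
```

```text
hole [43.88856697 -0.71560333  2.7048902 ]
bolt [ 64.1706795  -31.97370058  54.39912666]
bolt [64.17476119 29.21171204 54.37705729]
plate front edge [74.38637462 -1.27250492 55.37946315] L [ 72.57952403 -42.77436041  55.39595003] R [72.58432135 39.80411565 55.36616486]
aligned stud axis at z 0.043 px [323.30967918 164.8729696 ] crop [257.83387713 193.30539359]
aligned stud axis at z 0.037 px [323.29990542 163.71432314] crop [257.79966896 189.25013098]
aligned stud axis at z 0.015 px [323.26855643 159.99818309] crop [257.6899475  176.24364083]
```

View pics/hole.png

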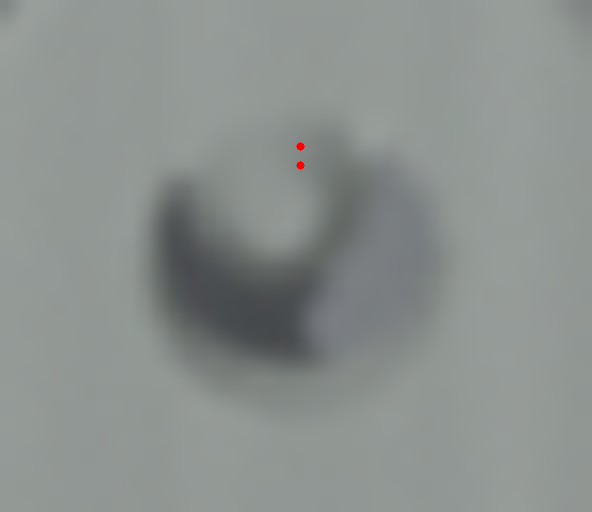

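Call:
{"api": "drive_tool", "payload": {
  "rows": [
    {"dx": -1.4,"dy": -1.1,"dz": 5,"wx": 0,"wy": 0,"wz": 0,"hand": 0.3},
    {"dx": -1.4,"dy": -1.1,"dz": 10,"wx": 0,"wy": 0,"wz": 0,"hand": 0.3},
    {"dx": -1.4,"dy": -1.1,"dz": 14,"wx": 0,"wy": 0,"wz": 0,"hand": 0.3},
    {"dx": -1.4,"dy": -1.1,"dz": 17,"wx": 0,"wy": 0,"wz": 0,"hand": 0.3},
    {"dx": -1.4,"dy": -1.1,"dz": 19,"wx": 0,"wy": 0,"wz": 0,"hand": 0.3},
    {"dx": -1.4,"dy": -1.1,"dz": 20,"wx": 0,"wy": 0,"wz": 0,"hand": 0.3},
    {"dx": -1.4,"dy": -1.1,"dz": 20,"wx": 0,"wy": 0,"wz": 0,"hand": 0.3},
    {"dx": -1.4,"dy": -1.1,"dz": 20,"wx": 0,"wy": 0,"wz": 0,"hand": 0.3}
  ]
}}

```text
time_s: 9.12
tcp_pos: [0.4941, 0.0448, 0.0507]
eef_rot: [-3.121, -0.357, -0.0]
ft_force: [-0.2, 0.5, -3.1]
grip_width: 0.0295
grasp_force: 35.0
```

Call:
{"api": "drive_tool", "payload": {
  "rows": [
    {"dx": 0,"dy": 0,"dz": 3,"wx": 0,"wy": 0,"wz": 0,"hand": 0.3},
    {"dx": 0,"dy": 0,"dz": 6,"wx": 0,"wy": 0,"wz": 0,"hand": 0.3},
    {"dx": 0,"dy": 0,"dz": 9,"wx": 0,"wy": 0,"wz": 0,"hand": 0.3},
    {"dx": 0,"dy": 0,"dz": 12,"wx": 0,"wy": 0,"wz": 0,"hand": 0.3},
    {"dx": 0,"dy": 0,"dz": 14,"wx": 0,"wy": 0,"wz": 0,"hand": 0.3},
    {"dx": 0,"dy": 0,"dz": 14,"wx": 0,"wy": 0,"wz": 0,"hand": 0.3},
    {"dx": 0,"dy": 0,"dz": 14,"wx": 0,"wy": 0,"wz": 0,"hand": 0.3}
  ]
}}

```text
time_s: 9.7
tcp_pos: [0.4939, 0.0448, 0.0365]
eef_rot: [-3.121, -0.357, 0.001]
ft_force: [0.4, 0.7, -3.2]
grip_width: 0.0298
grasp_force: 35.0
```

Call:
{"api": "drive_tool", "payload": {
  "rows": [
    {"dx": 0,"dy": 0,"dz": 3,"wx": 0,"wy": 0,"wz": 0,"hand": 0.3},
    {"dx": 0,"dy": 0,"dz": 5,"wx": 0,"wy": 0,"wz": 0,"hand": 0.3},
    {"dx": 0,"dy": 0,"dz": 7,"wx": 0,"wy": 0,"wz": 0,"hand": 0.3},
    {"dx": 0,"dy": 0,"dz": 8,"wx": 0,"wy": 0,"wz": 0,"hand": 0.3},
    {"dx": 0,"dy": 0,"dz": 8.7,"wx": 0,"wy": 0,"wz": 0,"hand": 0.3},
    {"dx": 0,"dy": 0,"dz": 8.7,"wx": 0,"wy": 0,"wz": 0,"hand": 0.3},
    {"dx": 0,"dy": 0,"dz": 8.7,"wx": 0,"wy": 0,"wz": 0,"hand": 0.3}
  ]
}}

```text
time_s: 10.28
tcp_pos: [0.4941, 0.0448, 0.028]
eef_rot: [-3.121, -0.357, -0.0]
ft_force: [-0.3, -0.1, -3.3]
grip_width: 0.0298
grasp_force: 35.0
```

Call:
{"api": "drive_tool", "payload": {
  "rows": [
    {"dx": 0,"dy": 0,"dz": 0.5,"wx": 0,"wy": 0,"wz": 0,"hand": 0.3},
    {"dx": 0,"dy": 0,"dz": 1,"wx": 0,"wy": 0,"wz": 0,"hand": 0.3},
    {"dx": 0,"dy": 0,"dz": 1,"wx": 0,"wy": 0,"wz": 0,"hand": 0.3},
    {"dx": 0,"dy": 0,"dz": 1,"wx": 0,"wy": 0,"wz": 0,"hand": 0.3}
  ]
}}

```text
time_s: 10.62
tcp_pos: [0.4942, 0.0448, 0.0278]
eef_rot: [3.121, 0.357, 0.001]
ft_force: [-2.1, 0.4, 7.8]
grip_width: 0.0295
grasp_force: 35.0
```

Call:
{"api": "drive_tool", "payload": {
  "rows": [
    {"dx": 0,"dy": 0,"dz": -0.8,"wx": 0,"wy": 0,"wz": 0,"hand": 0.3},
    {"dx": 0,"dy": 0,"dz": -0.8,"wx": 0,"wy": 0,"wz": 0,"hand": 0.45},
    {"dx": 0,"dy": 0,"dz": -0.8,"wx": 0,"wy": 0,"wz": 0,"hand": 0.6},
    {"dx": 0,"dy": 0,"dz": -0.8,"wx": 0,"wy": 0,"wz": 0,"hand": 0.7},
    {"dx": 0,"dy": 0,"dz": -0.8,"wx": 0,"wy": 0,"wz": 0,"hand": 0.7},
    {"dx": 0,"dy": 0,"dz": -5,"wx": 0,"wy": 0,"wz": 0,"hand": 0.7},
    {"dx": 0,"dy": 0,"dz": -25,"wx": 0,"wy": 0,"wz": 0,"hand": 0.7},
    {"dx": 0,"dy": 0,"dz": -60,"wx": 0,"wy": 0,"wz": 0,"hand": 0.7},
    {"dx": 0,"dy": 0,"dz": -80,"wx": 0,"wy": 0,"wz": 0,"hand": 0.7},
    {"dx": 0,"dy": 0,"dz": -80,"wx": 0,"wy": 0,"wz": 0,"hand": 0.7},
    {"dx": 0,"dy": 0,"dz": -80,"wx": 0,"wy": 0,"wz": 0,"hand": 0.7},
    {"dx": 0,"dy": 0,"dz": -80,"wx": 0,"wy": 0,"wz": 0,"hand": 0.7}
  ]
}}

```text
time_s: 11.62
tcp_pos: [0.4935, 0.0448, 0.1065]
eef_rot: [-3.121, -0.357, 0.001]
ft_force: [-0.3, 0.2, -0.2]
grip_width: 0.0616
grasp_force: 0.0
```

```bash
python3 shot.py seat
python3 - <<'E'
from h import *
f=cv2.imread("pics/seat.png")
cv2.imwrite("pics/seatc.png",cv2.resize(f[110:280,250:400],None,fx=3.5*1,fy=3.5,interpolation=cv2.INTER_CUBIC))
go([.5445,.3125,.2],-20)
E
```

```text
t 11.62 tcp [493.5  44.8 106.5] yaw 13.05 zdir [-7.e-04  1.e-04 -1.e+00] w 61.6 gf 0.0 F [-0.3  0.2 -0.2]
t 11.67 tcp [493.   44.8 106. ] yaw 13.05 zdir [-1.9e-03  2.0e-04 -1.0e+00] w 61.6 gf 0.0 F [-0.5 -0.2 -0.4]
shift [ 110.4 -249.2  -94. ] wz 33.05
```

View pics/seatc.png

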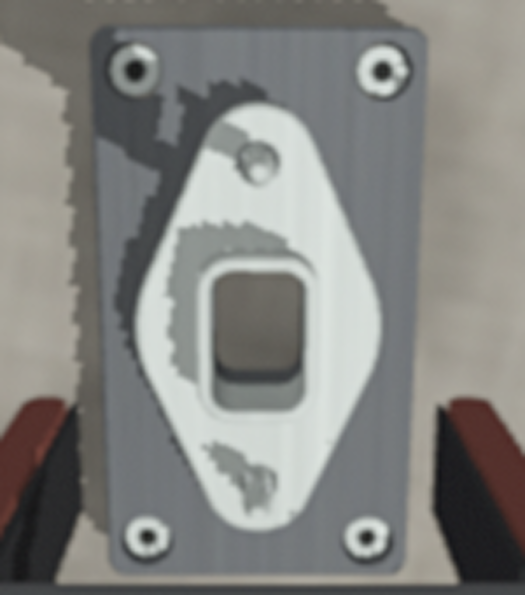

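Call:
{"api": "drive_tool", "payload": {
  "rows": [
    {"dx": 10,"dy": -30,"dz": -25,"wx": 0,"wy": 0,"wz": 4,"hand": 0.8},
    {"dx": 20,"dy": -65,"dz": -50,"wx": 0,"wy": 0,"wz": 8,"hand": 0.8},
    {"dx": 30,"dy": -102,"dz": -70,"wx": 0,"wy": 0,"wz": 12,"hand": 0.8},
    {"dx": 40,"dy": -140,"dz": -85,"wx": 0,"wy": 0,"wz": 16,"hand": 0.8},
    {"dx": 50,"dy": -178,"dz": -100,"wx": 0,"wy": 0,"wz": 20,"hand": 0.8},
    {"dx": 60,"dy": -216,"dz": -110,"wx": 0,"wy": 0,"wz": 23,"hand": 0.8},
    {"dx": 68,"dy": -245,"dz": -110,"wx": 0,"wy": 0,"wz": 23,"hand": 0.8},
    {"dx": 73.6,"dy": -265,"dz": -110,"wx": 0,"wy": 0,"wz": 23,"hand": 0.8},
    {"dx": 73.6,"dy": -265,"dz": -110,"wx": 0,"wy": 0,"wz": 23,"hand": 0.8},
    {"dx": 73.6,"dy": -265,"dz": -110,"wx": 0,"wy": 0,"wz": 23,"hand": 0.8},
    {"dx": 73.6,"dy": -265,"dz": -110,"wx": 0,"wy": 0,"wz": 23,"hand": 0.8}
  ]
}}

```text
time_s: 12.58
tcp_pos: [0.505, 0.3183, 0.2154]
eef_rot: [3.128, -0.272, -0.004]
ft_force: [-0.2, -0.1, 0.0]
grip_width: 0.0704
grasp_force: 0.0
```

```bash
python3 shot.py stub1
python3 - <<'E'
from fit import *
import pickle
s=pickle.load(open("seat.pkl","rb"));o=s["obs"];M=R.from_rotvec(o["eef_rot"]).as_matrix()
print("collar tool",M.T@(onz(s,[[323.4,206.2]],.037)[0]-o["tcp_pos"])*1e3)
for n in["wrist","scene","side"]:
    c,oo=see(n,"tube_stub")
    for d in oo[:2]:
        print(n,d["confidence"],np.round(d["box"]))
        if d["confidence"]>.4:
            for a in(-20,-5,10):pp(n,*fit([(c,d["pixels"])],"tube_stub",np.array([.5445,.3125,0,np.radians(a)]),False))
f=cv2.imread("pics/stub1.png")
cv2.imwrite("pics/stub1c.png",cv2.resize(f[70:260,240:420],None,fx=3,fy=3,interpolation=cv2.INTER_CUBIC))
E
```

```text
t 12.58 tcp [505.  318.3 215.4] yaw -9.94 zdir [-0.0027 -0.0019 -1.    ] w 70.4 gf 0.0 F [-0.2 -0.1  0. ]
collar tool [ 3.37077773 -0.55245286 69.50509134]
wrist 0.58 [306. 130. 341. 178.]
wrist mm [544.9 313.3   0. ] deg -16.04 res 0.617
wrist mm [544.9 313.2   0. ] deg -15.73 res 0.618
wrist mm [544.7 313.2   0. ] deg -17.07 res 0.617
scene 0.71 [249. 193. 272. 245.]
scene mm [543.  312.9   0. ] deg -22.17 res 0.06
scene mm [543.2 312.7   0. ] deg -22.78 res 0.06
scene mm [543.7 312.2   0. ] deg -22.2 res 0.061
side 0.71 [254. 204. 277. 252.]
side mm [545.4 311.8   0. ] deg -21.95 res 0.044
side mm [545.4 311.9   0. ] deg -22.01 res 0.044
side mm [545.2 311.3   0. ] deg 31.05 res 0.084
```

View pics/stub1c.png

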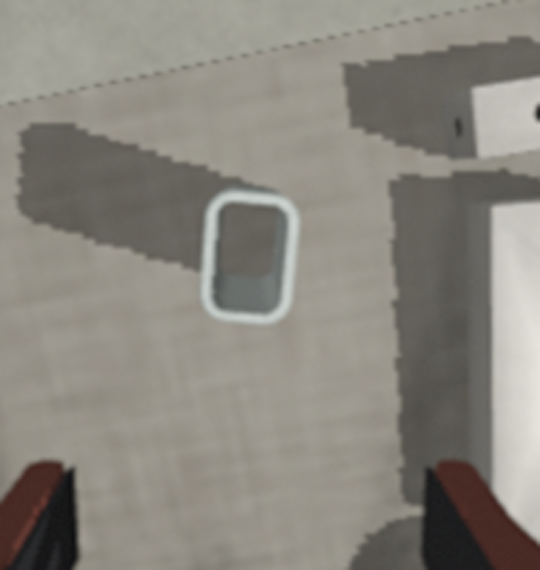

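Run:
```python
from fit import *
import pickle
c,oo=see("wrist","tube_stub")
m=oo[0]["pixels"].astype(np.uint8);print(m.sum())
g=cv2.cvtColor(c["image"],cv2.COLOR_BGR2GRAY)
roi=np.zeros_like(g);roi[120:190,295:350]=1
for n,mm in(("mask",m),("bright",((g>165)&(roi>0)).astype(np.uint8))):
    cn,_=cv2.findContours(mm,cv2.RETR_EXTERNAL,cv2.CHAIN_APPROX_NONE);k=max(cn,key=cv2.contourArea)
    W=onz(c,k[:,0].astype(float),.1)
    r=cv2.minAreaRect((W[:,:2]*1e3).astype(np.float32));h=cv2.moments(((W[:,:2]*1e3)).astype(np.float32));print(n,"rect",r,"centroid",h["m10"]/h["m00"],h["m01"]/h["m00"])
go([.5445,.3125,.2],-15)
```

```text
864
mask rect ((545.89794921875, 313.17041015625), (29.796886444091797, 43.93586349487305), 74.99646759033203) centroid 545.623274549216 313.34689331795386
bright rect ((544.7594604492188, 312.493408203125), (30.0403995513916, 41.737449645996094), 75.05158233642578) centroid 544.8442475082675 312.4920163213461
t 13.03 tcp [506.1 319.1 217.1] yaw -9.99 zdir [ 1.e-04  2.e-04 -1.e+00] w 70.2 gf 0.0 F [0.2 0.4 0. ]
shift [39.  -0.2 17.1] wz 5.01
```

Call:
{"api": "drive_tool", "payload": {
  "rows": [
    {"dx": 39.3,"dy": 0.5,"dz": 20,"wx": 0,"wy": 0,"wz": 5,"hand": 0.8},
    {"dx": 39.3,"dy": 0.5,"dz": 55,"wx": 0,"wy": 0,"wz": 5,"hand": 0.8},
    {"dx": 39.3,"dy": 0.5,"dz": 85,"wx": 0,"wy": 0,"wz": 5,"hand": 0.8},
    {"dx": 39.3,"dy": 0.5,"dz": 105,"wx": 0,"wy": 0,"wz": 5,"hand": 0.8},
    {"dx": 39.3,"dy": 0.5,"dz": 120,"wx": 0,"wy": 0,"wz": 5,"hand": 0.8},
    {"dx": 39.3,"dy": 0.5,"dz": 135,"wx": 0,"wy": 0,"wz": 5,"hand": 0.8},
    {"dx": 39.3,"dy": 0.5,"dz": 149,"wx": 0,"wy": 0,"wz": 5,"hand": 0.8},
    {"dx": 39.3,"dy": 0.5,"dz": 149,"wx": 0,"wy": 0,"wz": 5,"hand": 0.8},
    {"dx": 39.3,"dy": 0.5,"dz": 149,"wx": 0,"wy": 0,"wz": 5,"hand": 0.8},
    {"dx": 39.3,"dy": 0.5,"dz": 149,"wx": 0,"wy": 0,"wz": 5,"hand": 0.6},
    {"dx": 39.3,"dy": 0.5,"dz": 149,"wx": 0,"wy": 0,"wz": 5,"hand": 0.45}
  ]
}}

```text
time_s: 13.95
tcp_pos: [0.5454, 0.3126, 0.0692]
eef_rot: [-3.114, 0.409, -0.003]
ft_force: [-0.7, 0.1, 0.6]
grip_width: 0.0604
grasp_force: 0.0
```

Call:
{"api": "drive_tool", "payload": {
  "rows": [
    {"dx": 0,"dy": 0,"dz": 0,"wx": 0,"wy": 0,"wz": 0,"hand": 0.4},
    {"dx": 0,"dy": 0,"dz": 0,"wx": 0,"wy": 0,"wz": 0,"hand": 0.37},
    {"dx": 0,"dy": 0,"dz": 0,"wx": 0,"wy": 0,"wz": 0,"hand": 0.33},
    {"dx": 0,"dy": 0,"dz": 0,"wx": 0,"wy": 0,"wz": 0,"hand": 0.3},
    {"dx": 0,"dy": 0,"dz": 0,"wx": 0,"wy": 0,"wz": 0,"hand": 0.3},
    {"dx": 0,"dy": 0,"dz": 0,"wx": 0,"wy": 0,"wz": 0,"hand": 0.3},
    {"dx": 0,"dy": 0,"dz": 0,"wx": 0,"wy": 0,"wz": 0,"hand": 0.3}
  ],
  "grip_force": 40
}}

```text
time_s: 14.53
tcp_pos: [0.5447, 0.3123, 0.0682]
eef_rot: [-3.115, 0.409, -0.0]
ft_force: [-0.9, -0.0, 2.6]
grip_width: 0.0298
grasp_force: 40.0
```

Call:
{"api": "drive_tool", "payload": {
  "rows": [
    {"dx": 0,"dy": 0,"dz": -8,"wx": 0,"wy": 0,"wz": 0,"hand": 0.3},
    {"dx": 0,"dy": 0,"dz": -25,"wx": 0,"wy": 0,"wz": 0,"hand": 0.3},
    {"dx": 0,"dy": 0,"dz": -50,"wx": 0,"wy": 0,"wz": 0,"hand": 0.3},
    {"dx": 0,"dy": 0,"dz": -80,"wx": 0,"wy": 0,"wz": 0,"hand": 0.3},
    {"dx": 0,"dy": 0,"dz": -105,"wx": 0,"wy": 0,"wz": 0,"hand": 0.3},
    {"dx": 0,"dy": 0,"dz": -120,"wx": 0,"wy": 0,"wz": 0,"hand": 0.3},
    {"dx": 0,"dy": 0,"dz": -120,"wx": 0,"wy": 0,"wz": 0,"hand": 0.3},
    {"dx": 0,"dy": 0,"dz": -120,"wx": 0,"wy": 0,"wz": 0,"hand": 0.3}
  ]
}}

```text
time_s: 15.2
tcp_pos: [0.5448, 0.3124, 0.1886]
eef_rot: [-3.114, 0.408, -0.002]
ft_force: [-0.3, 0.1, -2.8]
grip_width: 0.0297
grasp_force: 40.0
```

```bash
python3 shot.py st2
python3 - <<'E'
from h import *
import pickle
go([.4935,.0448,.188],13.06)
for n,cols in(("st2",(318,330)),("fl3",(318,330))):
    g=cv2.cvtColor(cv2.imread(f"pics/{n}.png"),cv2.COLOR_BGR2GRAY)
    print(n,"rows195-285 mean:",g[195:290,cols[0]:cols[1]].mean(1).round().astype(int).tolist())
print("row235",g[240,280:370].tolist())
g=cv2.cvtColor(cv2.imread(f"pics/st2.png"),cv2.COLOR_BGR2GRAY);print("st2 row255",g[255,270:380].tolist())
E
```

```text
t 15.2 tcp [544.8 312.4 188.6] yaw -14.95 zdir [ 1.3e-03  7.0e-04 -1.0e+00] w 29.7 gf 40.0 F [-0.3  0.1 -2.8]
t 15.25 tcp [543.9 312.  187.3] yaw -14.95 zdir [-1.1e-03 -3.0e-04 -1.0e+00] w 29.8 gf 40.0 F [-0.2 -1.1 -2. ]
shift [ 20.3 271.1  -0.6] wz -28.01
st2 rows195-285 mean: [107, 107, 107, 107, 107, 107, 107, 107, 107, 107, 107, 107, 107, 107, 107, 107, 107, 106, 106, 107, 106, 107, 107, 107, 107, 107, 106, 107, 106, 106, 111, 122, 130, 131, 129, 130, 130, 124, 111, 108, 108, 108, 109, 108, 109, 109, 109, 109, 109, 109, 109, 109, 109, 109, 109, 109, 109, 109, 109, 108, 108, 108, 109, 108, 108, 108, 108, 108, 108, 108, 108, 108, 108, 108, 108, 108, 108, 108, 108, 109, 108, 95, 64, 56, 60, 70, 84, 90, 80, 71, 88, 98, 82, 76, 83]
fl3 rows195-285 mean: [139, 139, 139, 139, 139, 139, 139, 139, 139, 139, 135, 123, 113, 110, 111, 114, 125, 136, 138, 138, 137, 140, 148, 153, 154, 154, 154, 155, 155, 154, 155, 155, 156, 150, 130, 111, 101, 92, 88, 89, 92, 94, 97, 98, 100, 101, 102, 102, 103, 104, 105, 106, 107, 110, 112, 114, 116, 120, 122, 125, 127, 129, 128, 122, 114, 112, 113, 112, 112
[... 327 characters left out ...]
2, 111, 117, 123, 127, 129, 130, 124, 124, 136, 148, 155, 156, 156, 156, 155, 144, 126, 121, 130, 137, 137, 129, 101, 61, 32, 30, 29, 35, 48, 54, 52, 51, 51, 52, 52, 51, 51, 51, 50, 51, 48, 45, 75, 145]
st2 row255 [49, 49, 50, 49, 50, 50, 49, 48, 49, 50, 49, 49, 49, 49, 49, 49, 48, 41, 32, 26, 28, 22, 42, 89, 120, 130, 130, 129, 123, 105, 89, 84, 85, 86, 86, 88, 87, 89, 89, 91, 95, 98, 100, 102, 104, 106, 106, 106, 107, 107, 108, 107, 109, 108, 108, 109, 109, 110, 110, 109, 110, 111, 112, 114, 116, 116, 118, 119, 121, 121, 120, 116, 113, 110, 109, 109, 111, 121, 129, 129, 129, 119, 98, 66, 35, 25, 27, 30, 39, 47, 50, 50, 48, 49, 49, 49, 48, 49, 49, 49, 49, 49, 48, 49, 49, 48, 49, 48, 42, 33]
```

```bash
cat >> h.py <<'E'
def tl(c,uv,zt):
    u=cv2.undistortPoints(np.array([[uv]],float),K(c),np.array(c["D"]))[0,0];d=c["mount"][:3,:3]@(F@np.r_[u,1]);o=c["mount"][:3,3]
    return (o+d*(zt-o[2])/d[2])*1e3
E
python3 - <<'E'
from h import *
import pickle
a=pickle.load(open("fl3.pkl","rb"))
print("collar outer",tl(a,(323,211.2),-.0092),"inner",tl(a,(323,216.3),-.0092),"mid y",tl(a,(322.4,240),-.0092))
print("stub outer",tl(a,(323,225.7),-.0318),"inner",tl(a,(323,232.7),-.0318),"mid y",tl(a,(322.65,255),-.0318))
E
```

```text
collar outer [22.09187643 -1.41594818 -9.2       ] inner [19.09665625 -1.41559101 -9.2       ] mid y [ 4.79793688 -1.75904921 -9.2       ]
stub outer [ 21.60335934  -1.42726489 -31.8       ] inner [ 17.99918079  -1.42683442 -31.8       ] mid y [  6.19195198  -1.59941922 -31.8       ]
```

Call:
{"api": "drive_tool", "payload": {
  "rows": [
    {"dx": 1,"dy": 20,"dz": 0,"wx": 0,"wy": 0,"wz": -3,"hand": 0.3},
    {"dx": 4,"dy": 52,"dz": 0,"wx": 0,"wy": 0,"wz": -6,"hand": 0.3},
    {"dx": 7,"dy": 86,"dz": 0,"wx": 0,"wy": 0,"wz": -10,"hand": 0.3},
    {"dx": 10,"dy": 120,"dz": 0,"wx": 0,"wy": 0,"wz": -14,"hand": 0.3},
    {"dx": 13,"dy": 154,"dz": 0,"wx": 0,"wy": 0,"wz": -18,"hand": 0.3},
    {"dx": 16,"dy": 188,"dz": 0,"wx": 0,"wy": 0,"wz": -22,"hand": 0.3},
    {"dx": 18,"dy": 222,"dz": 0,"wx": 0,"wy": 0,"wz": -25,"hand": 0.3},
    {"dx": 20,"dy": 250,"dz": 0,"wx": 0,"wy": 0,"wz": -28,"hand": 0.3},
    {"dx": 21.6,"dy": 265,"dz": 0,"wx": 0,"wy": 0,"wz": -28,"hand": 0.3},
    {"dx": 21.6,"dy": 270.5,"dz": 0,"wx": 0,"wy": 0,"wz": -28,"hand": 0.3},
    {"dx": 21.6,"dy": 270.5,"dz": 0,"wx": 0,"wy": 0,"wz": -28,"hand": 0.3},
    {"dx": 21.6,"dy": 270.5,"dz": 0,"wx": 0,"wy": 0,"wz": -28,"hand": 0.3}
  ]
}}

```text
time_s: 16.25
tcp_pos: [0.4951, 0.0458, 0.1871]
eef_rot: [-3.12, -0.355, 0.003]
ft_force: [0.4, 0.1, -2.8]
grip_width: 0.0297
grasp_force: 40.0
```

Call:
{"api": "drive_tool", "payload": {
  "rows": [
    {"dx": 0,"dy": 0,"dz": 15,"wx": 0,"wy": 0,"wz": 0,"hand": 0.3},
    {"dx": 0,"dy": 0,"dz": 35,"wx": 0,"wy": 0,"wz": 0,"hand": 0.3},
    {"dx": 0,"dy": 0,"dz": 50,"wx": 0,"wy": 0,"wz": 0,"hand": 0.3},
    {"dx": 0,"dy": 0,"dz": 58,"wx": 0,"wy": 0,"wz": 0,"hand": 0.3},
    {"dx": 0,"dy": 0,"dz": 60,"wx": 0,"wy": 0,"wz": 0,"hand": 0.3},
    {"dx": 0,"dy": 0,"dz": 60,"wx": 0,"wy": 0,"wz": 0,"hand": 0.3},
    {"dx": 0,"dy": 0,"dz": 60,"wx": 0,"wy": 0,"wz": 0,"hand": 0.3}
  ]
}}

```text
time_s: 16.83
tcp_pos: [0.4962, 0.0458, 0.1284]
eef_rot: [-3.121, -0.358, -0.001]
ft_force: [-0.1, -0.2, -2.0]
grip_width: 0.03
grasp_force: 40.0
```

Run:
```python
from h import *
ob=[]
for i in range(4):
    for n in("scene","side"):
        c=snap(n);cv2.imwrite(f"pics/h_{n}.png",c["image"]);o=c["obs"];ob.append(np.r_[o["tcp_pos"]*1e3,o["eef_rot"]])
ob=np.array(ob);print(ob.mean(0).round(3),ob.std(0).round(3))
st()
a=cv2.imread("pics/h_scene.png")[100:190,300:390];b=cv2.imread("pics/h_side.png")[110:200,290:380]
cv2.imwrite("pics/h.png",cv2.resize(np.hstack([a,b]),None,fx=4.4,fy=4.4,interpolation=cv2.INTER_CUBIC))
```

```text
[4.96248e+02 4.54810e+01 1.28636e+02 2.34100e+00 2.68000e-01 2.00000e-03] [1.940e-01 1.860e-01 1.560e-01 2.064e+00 2.370e-01 1.000e-03]
t 17.23 tcp [495.8  45.3 128.3] yaw 13.04 zdir [ 6.e-04  1.e-04 -1.e+00] w 29.5 gf 40.0 F [ 0.3 -0.5 -2.3]
```

View pics/h.png

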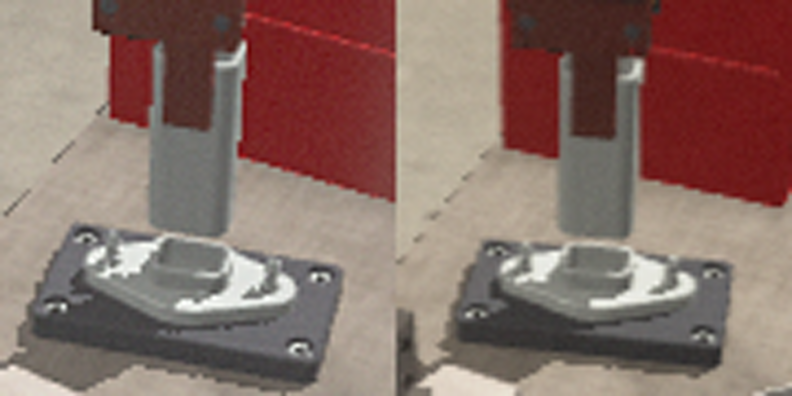

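Call:
{"api": "drive_tool", "payload": {
  "rows": [
    {"dx": -1.2,"dy": 0.2,"dz": 4,"wx": 0,"wy": 0,"wz": 0,"hand": 0.3},
    {"dx": -1.2,"dy": 0.2,"dz": 8,"wx": 0,"wy": 0,"wz": 0,"hand": 0.3},
    {"dx": -1.2,"dy": 0.2,"dz": 12,"wx": 0,"wy": 0,"wz": 0,"hand": 0.3},
    {"dx": -1.2,"dy": 0.2,"dz": 15,"wx": 0,"wy": 0,"wz": 0,"hand": 0.3},
    {"dx": -1.2,"dy": 0.2,"dz": 17,"wx": 0,"wy": 0,"wz": 0,"hand": 0.3},
    {"dx": -1.2,"dy": 0.2,"dz": 18,"wx": 0,"wy": 0,"wz": 0,"hand": 0.3},
    {"dx": -1.2,"dy": 0.2,"dz": 18,"wx": 0,"wy": 0,"wz": 0,"hand": 0.3},
    {"dx": -1.2,"dy": 0.2,"dz": 18,"wx": 0,"wy": 0,"wz": 0,"hand": 0.3}
  ]
}}

```text
time_s: 17.9
tcp_pos: [0.4945, 0.0449, 0.1099]
eef_rot: [-3.121, -0.357, 0.0]
ft_force: [-0.2, -0.4, -1.6]
grip_width: 0.0301
grasp_force: 40.0
```

Run:
```python
from fit import *
import pickle
acc={"scene":0,"side":0};ob=[];C={}
for i in range(4):
    for n in acc:
        c=snap(n);C[n]=c;acc[n]=acc[n]+c["image"].astype(float)/4;ob.append(c["obs"]["tcp_pos"]*1e3)
ob=np.array(ob);print("tcp",ob.mean(0).round(2),ob.std(0).round(2));o,M=st()
pickle.dump((C,acc),open("fin.pkl","wb"))
t=ob.mean(0)/1e3
for n in acc:
    g=acc[n].mean(2)
    # nominal edge points, collar & stub aligned at tcp
    for z in(.030,.034,.037,.041,.044,.05,.06):
        Rz=R.from_euler("z",np.radians(13.05)).as_matrix()
        P=np.c_[rrect(42,30,8)*1e-3,np.zeros(32)]@Rz.T+[t[0],t[1],z]
        u=proj(C[n],P);print(n,z,"L %.1f R %.1f rowL %.1f rowR %.1f bottom %.1f"%(u[:,0].min(),u[:,0].max(),u[u[:,0].argmin(),1],u[u[:,0].argmax(),1],u[:,1].max()))
    L=int(u[:,0].min());r0=int(u[:,1].max())
    print("cols from",L-6)
    for r in range(r0-10,r0+14):print(r,g[r,L-6:L+28].astype(int).tolist())
```

```text
tcp [494.62  44.87 110.08] [0.04 0.01 0.07]
t 18.3 tcp [494.6  44.9 110.1] yaw 13.05 zdir [ 2.e-04  1.e-04 -1.e+00] w 30.2 gf 40.0 F [ 0.5  1.2 -1.3]
scene 0.03 L 333.1 R 352.6 rowL 160.6 rowR 159.0 bottom 164.7
scene 0.034 L 333.1 R 352.7 rowL 159.2 rowR 157.6 bottom 163.3
scene 0.037 L 333.2 R 352.8 rowL 158.1 rowR 156.5 bottom 162.2
scene 0.041 L 333.2 R 352.9 rowL 156.7 rowR 155.1 bottom 160.8
scene 0.044 L 333.3 R 352.9 rowL 155.6 rowR 154.0 bottom 159.7
scene 0.05 L 333.3 R 353.1 rowL 153.4 rowR 151.9 bottom 157.6
scene 0.06 L 333.5 R 353.4 rowL 149.8 rowR 148.3 bottom 153.9
cols from 327
143 [168, 163, 160, 164, 164, 164, 159, 136, 120, 116, 116, 114, 114, 114, 116, 116, 116, 113, 114, 115, 116, 115, 109, 102, 100, 114, 149, 156, 154, 150, 153, 157, 157, 154]
144 [168, 160, 166, 170, 160, 158, 156, 134, 122, 118, 116, 114, 116, 111, 116, 114, 116, 113, 112, 117, 116, 114, 108, 99, 100, 115, 150, 157, 161, 160, 160, 162, 159, 160]
145 [163, 167, 172, 170, 164, 163, 155, 134, 121, 117, 116, 113, 114, 113, 116, 115, 115, 113, 115, 116, 116, 114, 108, 98, 99, 117, 151, 158, 163, 1
[... 7571 characters left out ...]
, 109]
174 [133, 129, 129, 129, 130, 129, 128, 123, 115, 112, 105, 106, 105, 104, 106, 106, 105, 106, 108, 104, 98, 93, 90, 166, 218, 227, 227, 227, 227, 227, 159, 126, 117, 103]
175 [149, 142, 133, 128, 130, 130, 129, 129, 128, 116, 114, 111, 108, 106, 105, 107, 107, 106, 105, 105, 99, 92, 92, 186, 224, 228, 227, 227, 173, 137, 124, 122, 113, 165]
176 [124, 131, 142, 146, 141, 132, 131, 129, 129, 130, 128, 128, 128, 128, 124, 121, 122, 118, 117, 118, 112, 150, 214, 229, 230, 231, 230, 177, 130, 127, 126, 206, 225, 227]
177 [122, 123, 124, 123, 131, 144, 141, 132, 128, 130, 127, 128, 128, 128, 129, 130, 128, 128, 129, 128, 209, 228, 231, 231, 231, 231, 231, 229, 227, 227, 221, 213, 209, 188]
```

Call:
{"api": "drive_tool", "payload": {
  "rows": [
    {"dx": 0,"dy": 0,"dz": 0.3,"wx": 0,"wy": 0,"wz": 0,"hand": 0.3},
    {"dx": 0,"dy": 0,"dz": 0.6,"wx": 0,"wy": 0,"wz": 0,"hand": 0.3},
    {"dx": 0,"dy": 0,"dz": 0.6,"wx": 0,"wy": 0,"wz": 0,"hand": 0.3},
    {"dx": 0,"dy": 0,"dz": 0.6,"wx": 0,"wy": 0,"wz": 0,"hand": 0.3},
    {"dx": 0,"dy": 0,"dz": 0.6,"wx": 0,"wy": 0,"wz": 0,"hand": 0.3},
    {"dx": 0,"dy": 0,"dz": 0.6,"wx": 0,"wy": 0,"wz": 0,"hand": 0.3}
  ]
}}

```text
time_s: 18.8
tcp_pos: [0.4945, 0.0449, 0.1094]
eef_rot: [-3.121, -0.357, 0.0]
ft_force: [-0.5, 0.1, -2.4]
grip_width: 0.0298
grasp_force: 40.0
```

Run:
```python
from fit import *
import pickle
acc={"scene":[],"side":[]};ob=[];C={}
for i in range(5):
    for n in acc:
        c=snap(n);C[n]=c;acc[n].append(c["image"].astype(float));ob.append(c["obs"]["tcp_pos"]*1e3)
ob=np.array(ob);print("tcp",ob.mean(0).round(2));st()
# relative check: fit masks of stub and flange in each fixed camera, same camera bias cancels
for n in acc:
    for t,p0 in(("tube_stub",[.4946,.0449,.041]),("flange",[.4946,.0449,.015])):
        for d in ctrl.outline_of(n,t)[:1]:
            print(n,t,round(d["confidence"],2),np.round(d["box"]))
            pp(n+t,*fit([(C[n],d["pixels"])],t,np.array(p0+[np.radians(13)]),False))
```

```text
tcp [494.52  44.87 109.37]
t 19.3 tcp [494.5  44.9 109.4] yaw 13.05 zdir [-0.e+00  1.e-04 -1.e+00] w 29.8 gf 40.0 F [-0.5  0.4 -2.4]
scene tube_stub 0.87 [338. 117. 358. 163.]
scenetube_stub mm [492.3  47.5  41. ] deg 6.15 res 0.419
scene flange 0.86 [321. 155. 369. 177.]
sceneflange mm [494.8  45.   15. ] deg 12.29 res 0.329
side tube_stub 0.71 [329. 132. 347. 171.]
sidetube_stub mm [494.9  45.3  41. ] deg 15.69 res 0.458
side flange 0.84 [311. 166. 356. 182.]
sideflange mm [495.7  48.   15. ] deg 9.15 res 0.329
```

```bash
python3 -c "
from station import ctrl
print(ctrl.hand_in())"
```

```text
the job is handed in; nothing more can be done
None
```

The flange is down flat over both studs, collar up and released, and I handed the job in with the stub held still above its collar. The gap comes out at about 4 mm and the stub is in line to roughly 0.5 mm, both worked out from arm readings and image edges, since the last outline check was too noisy to confirm them.

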